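# Start the bench sand mixer

### The arm

A 7-joint arm with a two-finger parallel gripper is mounted at the origin on the work surface. World frame = base frame: x ahead of the robot, y to its left, z up, the work surface at z = 0. Lengths are in m, angles in rad, forces in N, time in s.
With the tool pointing down it reaches from about 0.4 to 0.85 m from the base axis. Payload 10.4 kg.
Tool frame: the origin (TCP) lies at the very end of the fingers, on their centre line; the grasp point (between the pads) lies 19 mm behind it; z points along the fingers, y is the line along which they close (so a half turn about z gives the same grasp; the last joint's range is limited). The gripper opens to 87 mm and grips with 3 to 60 N. Pads are 19 mm wide; open, the fingers measure 117 mm over their backs; the gripper's body (75 mm by 190 mm) begins 51 mm behind the grasp point.
Start: joints at [1.277, 0.332, -0.065, 1.46, 0.022, 1.35, -0.088], TCP at [0.167, -0.602, 0.223] pointing down, gripper open.
Joint ranges: [-2.6, 2.6], [-0.5, 2.12], [-1.47, 1.34], [0.16, 2.42], [-1.27, 4.41], [0.06, 2.06], [-2.6, 2.6]. Speed limits (rad/s): [2.22, 2.22, 2.79, 2.79, 3.14, 3.14, 3.14].

### API

Orientations are given as [roll, pitch, yaw] about the fixed x, y, z axes, in that order (R = Rz(yaw) Ry(pitch) Rx(roll)).
In Python, from plant import env gives the robot as it stands.
- The arm moves only by the tool drive_tool, never from a script. Its argument "series" is a list that holds one entry, the list of rows, each a list of 5 numbers: the shift along the tool's x, y, z scaled (see below), then the turn about the tool's z scaled (see below), then the closure, from -1 (fully open) to 1 (shut). In form: [[[x, y, z, spin, grip], ...]]. A call has 1 to 8 rows; each row is the pose to reach, as a shift and turn from the pose commanded when the call began, along the tool's axes at that moment; what a row does not reach only later rows make up. The controller multiplies each number of a shift by 60 cm and each number of a turn by 0.5 rad. A row lasts 1/12 s, in which the tool goes at most 41.7 mm and 7.16 degrees, less where a joint would pass 70% of its speed; a pose out of reach is approached as far as the arm can. A call with a number of a shift or a turn outside -1 to 1 is refused whole. A call with a gripper value outside its range is refused whole. The fingers move at their own pace and stop on an object; the grip force is fixed at half the most. Time passes only in rows, so rows that repeat a pose let the fingers close. It gives the time, the measured TCP pose, the force, the opening and the grip force at its end, in the units of the state.
- env.get_state(): the state, without advancing time (a new reading comes with each control period).
- env.camera(name): name is "side" or "top"; returns a dict with "pixels" (400x640x3 uint8, red, green, blue), "depth" (400x640 float32, m along the optical axis (not along the pixel's ray), 0 where there is no reading), "camera_matrix" (3x3 intrinsics, pixels), "R" (3x3) and "t" (3): a world point X has camera coordinates R X + t. Camera axes: x right, y down, z forward; pixel columns grow to the right and rows downward; lengths in m; the calibration is good to about 2 mm. A picture is of the moment at which its call begins.
- env.job_done(): hands the job in; it is judged then, once.
The state is a dict: "time_s": time; "qpos": joint angles; "joint_vel": joint speeds; "joint_torque": joint torques, N m; "eef_pos": TCP position; "orientation": TCP orientation; "ft_force": force on the tool from outside, world axes, zero at the start; "torque": the same for the moment, N m; "finger_gap": opening from 0.0 (shut) to 1.0 (fully open); "grip_force": force on a finger pad.
Only numpy, scipy, OpenCV 4.12 (cv2) and the standard library are available. Lean on these libraries where they do the work, as an engineer would, in place of code of your own. Each camera call takes 0.05 s, during which the arm holds its last target. There are 200 camera calls.

### The job

Start up the bench sand mixer with your fingertips: first push the hopper flap down from above until it is fully shut, then press the mains rocker fully over to ON (its half farther from the operator, with the white stroke, goes down), and then press the flat-topped START button fully in and let it spring back. Keep to that order and do not press the mushroom-headed STOP button. Take hold of nothing and lift nothing, and leave the hand rammer, the can, the brass medallion and the brush as they stand.

Things in the scene. Friction and masses are not known exactly. Their poses are not given: they have to be found in the camera images.
- mixer: Bench-top sand mixer, fixed, 260 (x) by 500 (y) mm. Origin on the bench under its centre; x points away from the operator, y left, z up. Left half: steel pan 240 mm across centred at y = +130 mm, cover top 171 mm high, on it a square hopper 120 mm wide, 201 mm high, closed by the flap. A low chute reaches out to x = -195 mm. Right half: the control desk.
- desk_center (a point): Centre of the control desk's face, at (0, -134, 136) mm of the mixer frame (axes as the mixer's). The face is 200 by 228 mm and rises away from the operator by 0.21 rad: its normal is (-0.208, 0, 0.978) in the mixer frame. Near row, 30 mm below the centre, left to right: mains rocker, START, STOP. Far row: lamp, timer dial, hour meter, under 20 mm tall, not used.
- guard_flap (a joint): Hinge of the hopper flap (rad): 0 = shut, grows as it opens upward; starts 0.5 to 0.8 open and stays where it is left (stiff hinge; 2 to 8 N near its middle push it shut). Steel plate 126 mm square, 4 mm thick, a tab 26 mm long, 50 mm wide on its free edge, which looks to the operator (-x). Hinge line along the mixer's y through (66, 130, 203.5) mm of the mixer frame.
- flap_push (a point): Point on the flap's upper face, midway along its width, 75 mm from the hinge line and 5.5 mm above it when shut (then at (-9, 130, 209) mm of the mixer frame). Moves with the flap: z axis normal to its upper face, x axis from the free edge to the hinge. The flap's whole underside is a 2.5 mm black rubber seal, not to be touched.
- mains_rocker (a joint): Mains rocker (rad): 0 = OFF (start), 0.30 = fully ON. Black, 58 mm long up the slope, 38 mm wide, dished in a V, pivoting at its middle. OFF: near half level with the desk, far half (white stroke) standing up at 0.30 rad; ON: far half level. Stays where it is left; 2 to 4 N on the far half turn it. The grey frame round it is 2.5 mm lower than a level half.
- rocker_on (a point): Point on the face of the rocker's far (ON) half, 19 mm from the pivot, 3 mm above the pivot when level; moves with the rocker and sinks about 5.5 mm along the desk normal from OFF to ON. Its axes are the desk's when the rocker is OFF (x up the slope, z the desk normal) and turn with the rocker.
- start_button (a joint): START push button travel (m): 0 = out, 0.006 = fully in; springs back; about 1.2 N to begin and 5 N fully in. Black, flat top, 27 mm across, top 18 mm above the desk.
- start_top (a point): Centre of the START button's top; z is the outward desk normal, x up the slope.
- stop_button (a joint): STOP button travel (m): 0 = out, 0.006 = fully in; springs back. Black mushroom head, 40 mm across, top 30 mm above the desk. Not to be pressed.
- stop_top (a point): Centre of the STOP button's top; z is the outward desk normal.
- rammer: Turned wooden hand rammer standing upright, 60 mm across the foot, 120 mm tall; origin under its foot. Leave alone.
- powder_can: Closed can with a yellow band, 66 mm across, 100 mm tall; origin under it. Leave alone.
- medallion: Cast brass medallion lying flat, 70 mm across, 10 mm thick; origin under it. Leave alone.
- brush: Moulder's brush lying on the bench; origin under its middle, long axis x. Leave alone.

How it is judged:
On the way, in this order (a step that is already met when the one before it is completed fails the run):
1. the hopper flap is pushed fully shut (value of joint guard_flap below 0.05 rad), for 0.1 s.
2. then the mains rocker is pressed over to ON (value of joint mains_rocker above 0.24 rad and value of joint guard_flap below 0.05 rad), for 0.1 s.
3. then the START button is pressed in (all of step 2 and value of joint start_button above 0.0045 m), for 0.05 s.
At the end, for the whole second after the job is handed in: The flap is shut (within 0.05 rad), the mains rocker is ON (past 0.24 of 0.30 rad), START and STOP are both out (within 1.5 mm), and the rammer, can, medallion and brush are where they were (within 20 mm), rammer and can upright (all of step 2 and value of joint each of start_button, stop_button below 0.0015 m and distance of each of rammer, powder_can, medallion, brush from where it was at the start of the episode below 0.02 m and angle between each of rammer, powder_can's own z axis and vertical below 0.2 rad); the robot touches nothing.
It fails at once if the mains is switched on while the flap is open (value of joint mains_rocker above 0.15 rad and value of joint guard_flap above 0.08 rad).
It fails at once if START is pressed before the flap is shut and the mains is on (value of joint start_button above 0.003 m and (value of joint guard_flap above 0.08 rad or value of joint mains_rocker below 0.2 rad)).
It fails at once if the STOP button is pressed (value of joint stop_button above 0.003 m).
It fails at once if the flap is gripped or taken by its rubber underside (contact force between the fingers and guard_flap_c2 above 1 N or contact force between the fingers and guard_flap_c3 above 1 N).
It fails at once if a bystander is moved, lifted or knocked over (distance of any of rammer, powder_can, medallion, brush from where it was at the start of the episode above 0.03 m).
It also fails if it takes over 43 s, if anything falls off the work surface, if the arm or the gripper's body presses on something with over 40 N, if the wrist force passes 120 N, or if a joint passes its speed limit or range.

## Working session

There is one attempt and no reset: what is moved stays moved. The work goes in short steps, Python scripts to look and compute and a tool call to move; the robot and the scene stay as the last step left them, time stands still between calls to the robot, and variables do not carry over. Pictures are saved under pics/ and viewed, at most 10 in all, crops included, and the job is handed in when it is done.

Besides the shell and the picture viewer there is one more tool, called after "Call:" as name([rows], argument=value, ...), one row to a line, values as JSON. drive_tool: Moves the arm, as the interface text tells. Its arguments: {"type":"object","properties":{"series":{"type":"array"}},"required":["series"]}

```bash
mkdir -p pics
cat > h.py <<'E'
import numpy as np, cv2
from plant import env
def snap(n):
    c=env.camera(n); np.savez(f'pics/{n}.npz',**c); return c
def world(c,u,v,d=None):
    if d is None: d=np.median(c['depth'][v-1:v+2,u-1:u+2])
    p=np.linalg.inv(c['camera_matrix'])@np.array([u,v,1])*d
    return c['R'].T@(p-c['t'])
E
python3 - <<'E'
from h import *
for n in('top','side'):
    c=snap(n); cv2.imwrite(f'pics/{n}0.png',c['pixels'][:,:,::-1]); print(n,-c['R'].T@c['t'],c['R'][2])
s=env.get_state(); print(s)
E
```

```text
top [0.3792634  0.01078621 1.37159628] [ 0.1114485   0.00360439 -0.99376367]
side [ 1.51536068 -0.19036798  0.98228968] [-0.76142194  0.16294645 -0.62744329]
{'time_s': 0.1, 'qpos': array([ 1.27740299,  0.33278416, -0.06472232,  1.46084422,  0.02161426,
        1.34990039, -0.08847179]), 'joint_vel': array([ 1.78770571e-05, -1.53993360e-03, -9.92968078e-04, -2.02987353e-03,
        4.68885813e-06,  4.50508477e-04, -1.24036791e-03]), 'joint_torque': array([ 2.55046689e-03, -6.24549866e+01,  2.55059270e-02, -3.90715778e+01,
       -6.13237359e-02,  3.65921867e-02,  4.66373410e-05]), 'eef_pos': array([ 0.1670989 , -0.6018945 ,  0.22185513]), 'orientation': array([-3.14035427e+00,  6.27420288e-05,  2.70864764e-01]), 'ft_force': array([-0.89758865,  0.23700904,  1.14991894]), 'torque': array([-0.02094299, -0.00485942, -0.01343612]), 'grip_force': 0.0, 'finger_gap': 0.9968465199837041}
```

View pics/top0.png

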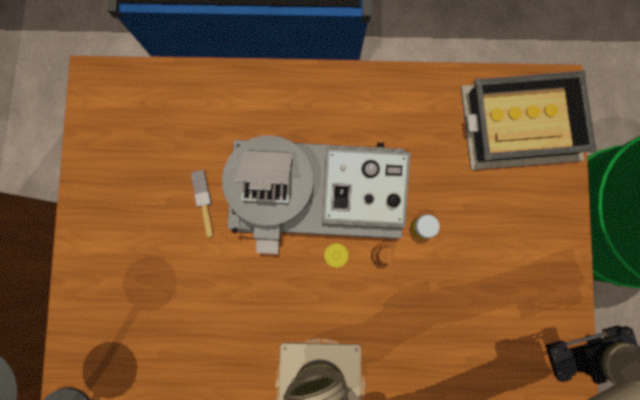

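View pics/side0.png

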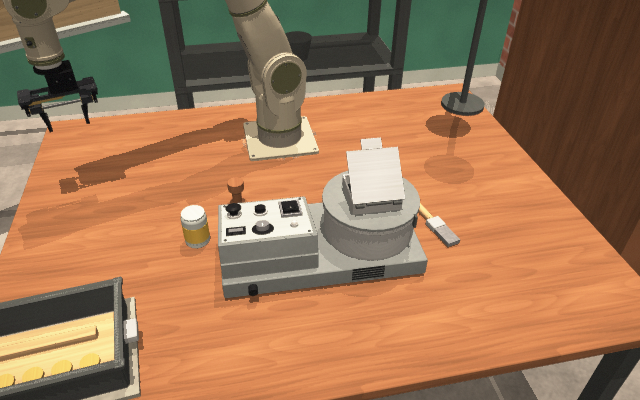

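The top view shows the flap at (266,165), rocker (341,197), START (369,199), STOP (394,201), can (427,226), rammer (383,256) and medallion (337,256). The side view shows the flap standing open toward the robot. Next I'll measure these points and zoom in on both views.

Run:
```python
from h import *
t=dict(np.load('pics/top.npz'));s=dict(np.load('pics/side.npz'))
a=cv2.resize(t['pixels'][130:270,215:445,::-1],None,fx=3.4,fy=3.4,interpolation=cv2.INTER_CUBIC)
b=cv2.resize(s['pixels'][130:310,170:440,::-1],None,fx=2.9,fy=2.9,interpolation=cv2.INTER_CUBIC)
cv2.imwrite('pics/topz.png',a);cv2.imwrite('pics/sidez.png',b)
for n,c,ps in(('top',t,dict(rock=(341,197),start=(369,199),stop=(394,201),can=(427,226),ram=(383,256),med=(337,256),flap=(266,165))),('side',s,dict(start=(260,209),stop=(233,209),rock=(290,208),flap=(375,175)))):
    for k,p in ps.items(): print(n,k,world(c,*p).round(4))
# desk fit, top view
v,u=np.mgrid[150:225,326:409];pts=np.array([world(t,x,y,t['depth'][y,x]) for x,y in zip(u.ravel(),v.ravel())])
best=0
r=np.random.default_rng(0)
for _ in range(500):
    q=pts[r.choice(len(pts),3,False)];n=np.cross(q[1]-q[0],q[2]-q[0]);n/=np.linalg.norm(n)+1e-12
    m=abs((pts-q[0])@n)<.0025
    if m.sum()>best:best=m.sum();M=m
P=pts[M];c0=P.mean(0);n=np.linalg.svd(P-c0)[2][2];n*=np.sign(n[2])
print('desk n',n,best,'yaw',np.arctan2(-n[1],-n[0]))
rect=cv2.minAreaRect(P[:,:2].astype(np.float32));print(rect); 
cx,cy=rect[0];print('z at centre',c0[2]-(n[0]*(cx-c0[0])+n[1]*(cy-c0[1]))/n[2])
```

```text
top rock [ 0.5247 -0.0459  0.1405]
top start [ 0.5199 -0.1207  0.1469]
top stop [ 0.5145 -0.186   0.1577]
top can [ 0.4532 -0.2869  0.0988]
top ram [ 0.3686 -0.1626  0.1193]
top med [ 0.3651 -0.0424  0.0112]
top flap [0.588  0.146  0.2502]
side start [ 0.5353 -0.1246  0.1479]
side stop [ 0.5353 -0.1896  0.1587]
side rock [ 0.5513 -0.0525  0.1526]
side flap [0.5882 0.1452 0.2522]
desk n [-0.20877968  0.01288641  0.9778778 ] 3208 yaw -0.061644320543235806
((0.5534003973007202, -0.115888811647892), (0.19749221205711365, 0.22287754714488983), 0.8331336975097656)
z at centre 0.13530453668246106
```

View pics/topz.png

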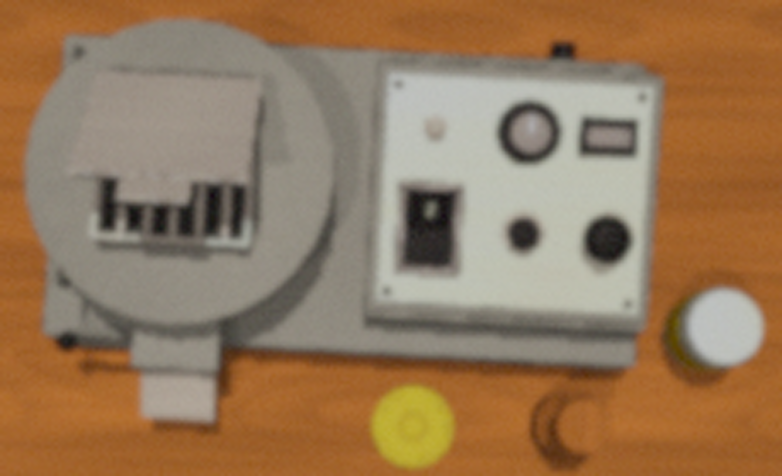

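View pics/sidez.png

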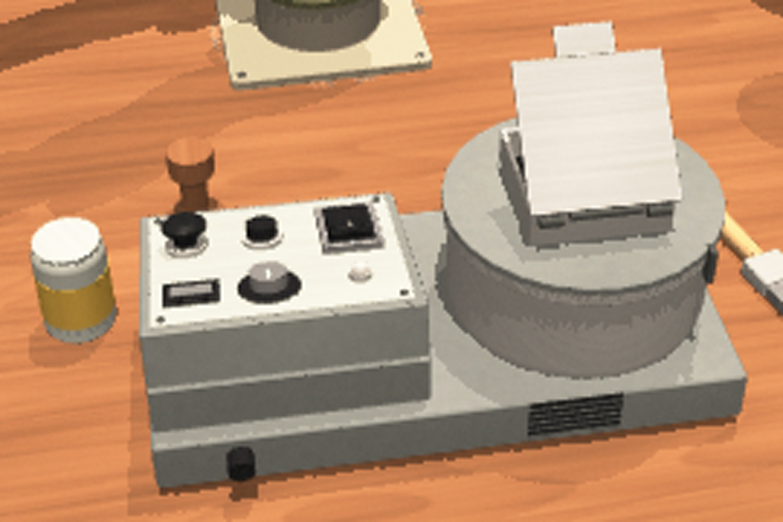

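The zooms show the rocker at about (430,227), START at (522,233) and STOP at (606,240) in the top crop. The rocker is OFF and the flap is open. I'll refine the centres from heights above the desk plane.

```bash
cat >> h.py <<'E'
def cloud(c):
    v,u=np.mgrid[0:400,0:640];d=c['depth'].astype(float)
    p=np.stack([u,v,np.ones_like(u)],-1)@np.linalg.inv(c['camera_matrix']).T*d[...,None]
    return (p-c['t'])@c['R']
E
python3 - <<'E'
from h import *
n=np.array([-.2088,.0129,.9779])
for nm in('top','side'):
    c=dict(np.load(f'pics/{nm}.npz'));W=cloud(c);x,y,z=np.moveaxis(W,-1,0);ok=c['depth']>0
    g=c['pixels'].astype(int).mean(-1)
    h=(W-np.array([.5534,-.1159,.1353]))@n
    D=ok&(abs(x-.553)<.12)&(abs(y+.116)<.13)&(z>.09)
    E=D&(abs(h)<.004); p=W[E]; e=p-p.mean(0); print(nm,'desk n',np.linalg.svd(e)[2][2].round(4))
    m=cv2.morphologyEx((D&(h<.006)&(h>-.006)).astype(np.uint8),cv2.MORPH_CLOSE,np.ones((15,15))); m=cv2.morphologyEx(m,cv2.MORPH_OPEN,np.ones((5,5)))
    print(' rect',cv2.minAreaRect(W[m>0][:,:2].astype(np.float32)))
    for k,cx,cy,lo,hi in(('start',.525,-.122,.012,.024),('stop',.525,-.187,.022,.04)):
        q=W[D&(abs(x-cx)<.03)&(abs(y-cy)<.03)&(h>lo)&(h<hi)]
        print(k,len(q),q.mean(0).round(4),((q.max(0)+q.min(0))/2).round(4),(np.ptp(q,0)).round(4))
    q=W[D&(abs(x-.535)<.045)&(abs(y+.048)<.03)&(g<70)];print('rock dark',len(q),q.mean(0).round(4),q.min(0).round(4),q.max(0).round(4))
    q=W[ok&(abs(x-.59)<.1)&(abs(y-.146)<.08)&(z>.218)]
    q0=q[abs(q[:,1]-.146)<.03]; A=np.linalg.svd(q0-q0.mean(0))[2][2];A*=np.sign(A[2]);print('flap n',A.round(3),np.arctan2(-A[0],A[2]),np.arctan2(A[0],-A[1]),q.mean(0).round(4),q.min(0).round(4),q.max(0).round(4))
    q=W[ok&(abs(x-.59)<.15)&(abs(y-.146)<.14)&(z>.163)&(z<.177)];print('pan',len(q),cv2.minEnclosingCircle(q[:,:2].astype(np.float32)))
E
```

```text
top desk n [-0.2095  0.0101  0.9778]
 rect ((0.5140266418457031, -0.1100883036851883), (0.23184947669506073, 0.2780878245830536), 87.9286880493164)
start 76 [ 0.5212 -0.1207  0.1474] [ 0.5213 -0.1209  0.1476] [0.0245 0.0223 0.0114]
stop 159 [ 0.5166 -0.1847  0.1568] [ 0.5175 -0.1852  0.1572] [0.0372 0.0354 0.0173]
rock dark 264 [ 0.5243 -0.0453  0.1418] [ 0.498  -0.0637  0.129 ] [ 0.5554 -0.0274  0.1572]
flap n [ 0.684 -0.026  0.729] -0.7529448603162942 1.5323124120743747 [0.5721 0.1502 0.2654] [0.5171 0.086  0.2181] [0.6247 0.2148 0.3166]
pan 4239 ((0.562110185623169, 0.15505465865135193), 0.12519186735153198)
side desk n [-0.208   0.0096  0.9781]
 rect ((0.9866018891334534, -0.13169804215431213), (0.22701381146907806, 1.061008334159851), 87.9717025756836)
start 60 [ 0.5271 -0.1246  0.1467] [ 0.5253 -0.1237  0.1471] [0.0278 0.0254 0.0115]
stop 104 [ 0.5248 -0.1896  0.1567] [ 0.5232 -0.19    0.1576] [0.0346 0.037  0.0104]
rock dark 180 [ 0.531  -0.0503  0.1401] [ 0.498  -0.0692  0.1273] [ 0.5571 -0.0287  0.156 ]
flap n [ 0.684 -0.022  0.729] -0.7537952109272525 1.5388736162315293 [0.5783 0.1457 0.2605] [0.5187 0.0824 0.218 ] [0.6317 0.2107 0.3151]
pan 2658 ((0.5686332583427429, 0.14888054132461548), 0.12478750944137573)
```

Call:
drive_tool([
  [[0, 0, -0.07, 0.25, 1], [0, 0, -0.14, 0.5, 1], [0, 0, -0.21, 0.64, 1], [0, 0, -0.28, 0.64, 1], [0, 0, -0.33, 0.64, 1], [0, 0, -0.33, 0.64, 1]],
])

```text
time_s: 0.6
eef_pos: [0.1675, -0.6031, 0.4278]
orientation: [3.133, -0.004, -0.049]
ft_force: [-0.7, -0.7, 0.7]
finger_gap: 0.631
grip_force: 0.0
```

Call:
drive_tool([
  [[0.03, -0.06, 0, 0, 1], [0.06, -0.12, 0, 0, 1], [0.09, -0.185, 0, 0, 1], [0.115, -0.25, 0, 0, 1], [0.145, -0.31, 0, 0, 1], [0.17, -0.37, 0, 0, 1], [0.2, -0.43, 0, 0, 1], [0.2, -0.43, 0, 0, 1]],
])

```text
time_s: 1.27
eef_pos: [0.3042, -0.3436, 0.4214]
orientation: [-3.142, -0.002, -0.039]
ft_force: [1.3, 0.2, 0.3]
finger_gap: 0.041
grip_force: 0.0
```

Call:
drive_tool([
  [[0.03, -0.06, 0, 0, 1], [0.06, -0.12, 0, 0, 1], [0.09, -0.185, 0, 0, 1], [0.115, -0.25, 0, 0, 1], [0.145, -0.31, 0, 0, 1], [0.17, -0.37, 0, 0, 1], [0.2, -0.43, 0, 0, 1], [0.2, -0.43, 0, 0, 1]],
])

```text
time_s: 1.93
eef_pos: [0.4345, -0.091, 0.4204]
orientation: [-3.14, -0.001, -0.039]
ft_force: [-0.2, 0.2, -0.2]
finger_gap: 0.001
grip_force: 0.0
```

Call:
drive_tool([
  [[0.03, -0.06, 0, 0, 1], [0.06, -0.12, 0, 0, 1], [0.09, -0.185, 0, 0, 1], [0.115, -0.25, 0, 0, 1], [0.145, -0.31, 0, 0, 1], [0.17, -0.37, 0, 0, 1], [0.2, -0.43, 0, 0, 1], [0.2, -0.43, 0, 0, 1]],
])

```text
time_s: 2.6
eef_pos: [0.5652, 0.1608, 0.417]
orientation: [-3.138, 0.006, -0.04]
ft_force: [0.7, 1.2, -0.6]
finger_gap: 0.007
grip_force: 0.0
```

Call:
drive_tool([
  [[0, 0.018, 0.04, 0, 1], [0, 0.018, 0.08, 0, 1], [0, 0.018, 0.12, 0, 1], [0, 0.018, 0.16, 0, 1], [0, 0.018, 0.18, 0, 1], [0, 0.018, 0.18, 0, 1]],
])

```text
time_s: 3.1
eef_pos: [0.5634, 0.1414, 0.3097]
orientation: [3.14, 0.004, -0.049]
ft_force: [0.2, -0.8, -0.1]
finger_gap: 0.004
grip_force: 0.0
```

Call:
drive_tool([
  [[0, 0, 0.01, 0, 1], [0, 0, 0.02, 0, 1], [0, 0, 0.03, 0, 1], [0, 0, 0.04, 0, 1], [0, 0, 0.05, 0, 1], [0, 0, 0.06, 0, 1], [0, 0, 0.07, 0, 1], [0, 0, 0.08, 0, 1]],
])

```text
time_s: 3.77
eef_pos: [0.5644, 0.1424, 0.2643]
orientation: [-3.141, -0.001, -0.049]
ft_force: [0.4, 0.5, 2.4]
finger_gap: 0.006
grip_force: 1.2
```

Call:
drive_tool([
  [[0, 0, 0.01, 0, 1], [0, 0, 0.02, 0, 1], [0, 0, 0.03, 0, 1], [0, 0, 0.04, 0, 1], [0, 0, 0.05, 0, 1], [0, 0, 0.06, 0, 1], [0, 0, 0.07, 0, 1], [0, 0, 0.075, 0, 1]],
])

```text
time_s: 4.43
eef_pos: [0.5639, 0.1423, 0.2184]
orientation: [3.141, 0.001, -0.049]
ft_force: [-1.1, 0.1, 2.9]
finger_gap: 0.005
grip_force: 1.3
```

Call:
drive_tool([
  [[0, 0, 0.004, 0, 1], [0, 0, 0.007, 0, 1], [0, 0, 0.007, 0, 1]],
])

```text
time_s: 4.68
eef_pos: [0.5642, 0.1423, 0.215]
orientation: [3.141, 0.0, -0.049]
ft_force: [-0.3, -0.3, 0.4]
finger_gap: 0.002
grip_force: 0.0
```

Call:
drive_tool([
  [[0, 0, 0.003, 0, 1], [0, 0, 0.006, 0, 1], [0, 0, 0.008, 0, 1], [0, 0, 0.008, 0, 1]],
])

```text
time_s: 5.02
eef_pos: [0.5643, 0.1423, 0.2103]
orientation: [3.142, 0.0, -0.049]
ft_force: [-0.1, 0.8, -0.4]
finger_gap: -0.001
grip_force: 0.0
```

Call:
drive_tool([
  [[0, 0, 0.002, 0, 1], [0, 0, 0.003, 0, 1], [0, 0, 0.003, 0, 1]],
])

```text
time_s: 5.27
eef_pos: [0.5644, 0.1423, 0.2095]
orientation: [3.141, -0.001, -0.049]
ft_force: [-3.7, -1.0, 7.6]
finger_gap: 0.005
grip_force: 4.0
```

Call:
drive_tool([
  [[0, 0, 0.003, 0, 1], [0, 0, 0.003, 0, 1], [0, 0, 0.003, 0, 1]],
])

```text
time_s: 5.52
eef_pos: [0.5645, 0.1423, 0.2094]
orientation: [3.141, -0.002, -0.049]
ft_force: [-10.0, -3.7, 21.3]
finger_gap: 0.004
grip_force: 10.7
```

Call:
drive_tool([
  [[0, 0, -0.03, 0, 1], [0, 0, -0.08, 0, 1], [0, 0, -0.14, 0, 1], [0, 0.06, -0.15, 0, 1], [0, 0.12, -0.15, 0, 1], [-0.02, 0.18, -0.15, 0, 1], [-0.04, 0.24, -0.15, 0, 1], [-0.04, 0.24, -0.15, 0, 1]],
])

```text
time_s: 6.18
eef_pos: [0.5321, -0.0089, 0.2967]
orientation: [3.138, 0.0, -0.059]
ft_force: [-0.0, -0.6, -0.5]
finger_gap: 0.004
grip_force: 0.0
```

Run:
```python
from h import *
s=env.get_state();print(s['eef_pos'],s['orientation'][2])
t=env.camera('side');W=cloud(t);x,y,z=np.moveaxis(W,-1,0)
q=W[(t['depth']>0)&(abs(x-.575)<.045)&(abs(y-.146)<.04)&(z>.19)&(z<.24)];A=np.linalg.svd(q-q.mean(0))[2][2];A*=np.sign(A[2]);print('flap',np.arctan2(A[0],A[2]),q.mean(0))
```

```text
[ 0.53212596 -0.0088885   0.2967149 ] -0.0593699355598869
flap 0.003942328080822686 [0.57611498 0.14610806 0.20826665]
```

The flap is shut: it reads 0.004 rad. Next is the rocker.

Call:
drive_tool([
  [[0.015, 0.065, 0.04, 0, 1], [0.015, 0.065, 0.09, 0, 1], [0.015, 0.065, 0.14, 0, 1], [0.015, 0.065, 0.18, 0, 1], [0.015, 0.065, 0.2, 0, 1], [0.015, 0.065, 0.2, 0, 1]],
])

```text
time_s: 6.73
eef_pos: [0.5391, -0.039, 0.1745]
orientation: [-3.141, 0.004, -0.048]
ft_force: [-0.5, 0.3, 0.4]
finger_gap: 0.004
grip_force: 0.0
```

Run:
```python
from h import *
t=env.camera('side');cv2.imwrite('pics/side1.png',cv2.resize(t['pixels'][110:260,180:380,::-1],None,fx=4,fy=4,interpolation=cv2.INTER_CUBIC))
print(env.get_state()['eef_pos'])
```

```text
[ 0.54014779 -0.03893291  0.1766036 ]
```

View pics/side1.png

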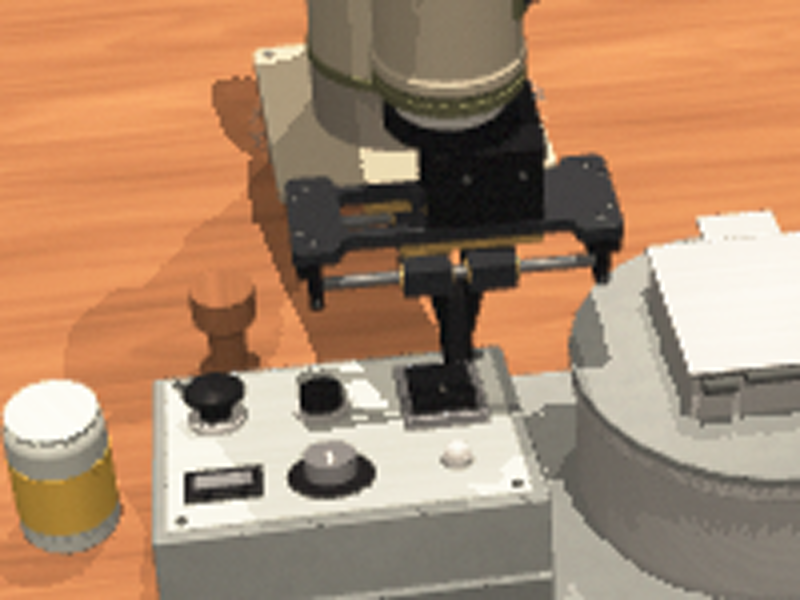

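The flap is shut and the closed fingertip is above the rocker, at about (457,355) in the crop. I'll shift slightly right and press.

Call:
drive_tool([
  [[0, 0.015, 0.01, 0, 1], [0, 0.015, 0.02, 0, 1], [0, 0.015, 0.03, 0, 1], [0, 0.015, 0.037, 0, 1], [0, 0.015, 0.043, 0, 1], [0, 0.015, 0.047, 0, 1], [0, 0.015, 0.047, 0, 1]],
])

```text
time_s: 7.37
eef_pos: [0.54, -0.0486, 0.1486]
orientation: [3.142, -0.0, -0.049]
ft_force: [0.6, -0.5, 0.7]
finger_gap: 0.005
grip_force: 0.3
```

Call:
drive_tool([
  [[0, 0, 0.003, 0, 1], [0, 0, 0.006, 0, 1], [0, 0, 0.008, 0, 1], [0, 0, 0.008, 0, 1]],
])

```text
time_s: 7.7
eef_pos: [0.5405, -0.0486, 0.1448]
orientation: [3.141, -0.002, -0.049]
ft_force: [-0.9, 0.5, 8.5]
finger_gap: 0.006
grip_force: 4.2
```

Call:
drive_tool([
  [[0, 0, 0.002, 0, 1], [0, 0, 0.003, 0, 1], [0, 0, 0.003, 0, 1]],
])

```text
time_s: 7.95
eef_pos: [0.5407, -0.0486, 0.1443]
orientation: [3.141, -0.002, -0.049]
ft_force: [-6.8, -0.7, 20.8]
finger_gap: 0.001
grip_force: 10.8
```

Call:
drive_tool([
  [[0, 0, -0.03, 0, 1], [0, 0, -0.07, 0, 1], [0, 0, -0.11, 0, 1], [0, 0, -0.14, 0, 1], [-0.02, 0.05, -0.14, 0, 1], [-0.04, 0.11, -0.14, 0, 1], [-0.04, 0.125, -0.14, 0, 1], [-0.04, 0.125, -0.14, 0, 1]],
])

```text
time_s: 8.62
eef_pos: [0.511, -0.1263, 0.2257]
orientation: [3.14, 0.001, -0.055]
ft_force: [0.1, 0.9, 0.3]
finger_gap: 0.002
grip_force: 0.0
```

Run:
```python
from h import *
print(env.get_state()['eef_pos'])
n=np.array([-.2088,.01,.9779])
t0=dict(np.load('pics/side.npz'));t=env.camera('side')
for c in(t0,t):
    W=cloud(c);x,y,z=np.moveaxis(W,-1,0);h=(W-np.array([.5534,-.1159,.1353]))@n
    for lo,hi in((.505,.520),(.535,.552)):
        m=(c['depth']>0)&(x>lo)&(x<hi)&(abs(y+.05)<.012);print(lo,m.sum(),h[m].mean().round(4),h[m].max().round(4))
cv2.imwrite('pics/side2.png',cv2.resize(t['pixels'][110:260,180:380,::-1],None,fx=4,fy=4,interpolation=cv2.INTER_CUBIC))
```

```text
[ 0.51098633 -0.1263381   0.22568976]
0.505 24 0.0099 0.0119
0.535 45 0.0085 0.0183
0.505 82 0.105 0.2104
0.535 125 0.1462 0.204
```

View pics/side2.png

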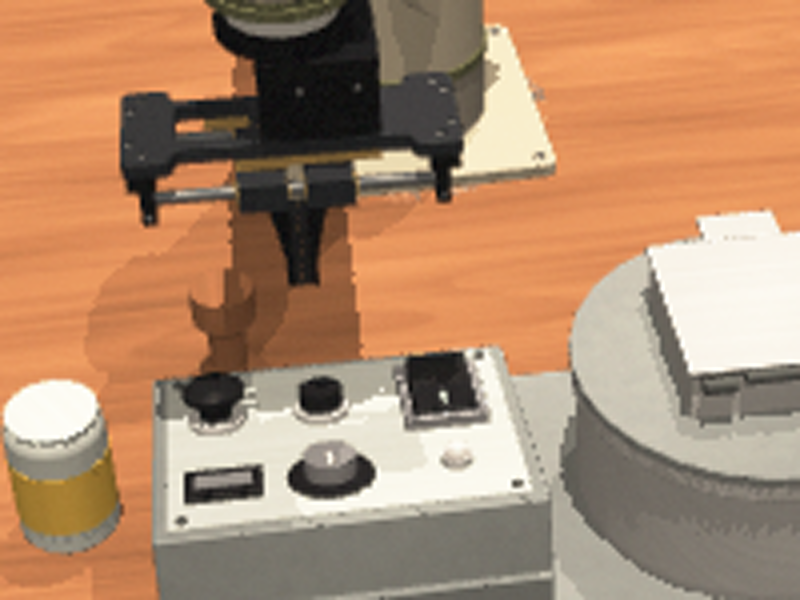

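The white stroke at (445,398) now lies low and the near half is raised, so the rocker is ON. Now START.

Call:
drive_tool([
  [[0.008, -0.006, 0.03, 0, 1], [0.008, -0.006, 0.06, 0, 1], [0.008, -0.006, 0.09, 0, 1], [0.008, -0.006, 0.11, 0, 1], [0.008, -0.006, 0.12, 0, 1], [0.008, -0.006, 0.12, 0, 1]],
])

```text
time_s: 9.17
eef_pos: [0.5167, -0.1182, 0.153]
orientation: [-3.141, 0.002, -0.048]
ft_force: [0.0, -0.6, 0.8]
finger_gap: 0.004
grip_force: 0.0
```

Call:
drive_tool([
  [[0, 0, 0.004, 0, 1], [0, 0, 0.008, 0, 1], [0, 0, 0.011, 0, 1], [0, 0, 0.011, 0, 1]],
])

```text
time_s: 9.5
eef_pos: [0.5176, -0.1191, 0.1479]
orientation: [3.141, -0.001, -0.049]
ft_force: [0.4, 0.9, 1.6]
finger_gap: 0.005
grip_force: 0.7
```

Call:
drive_tool([
  [[0, 0, 0.004, 0, 1], [0, 0, 0.008, 0, 1], [0, 0, 0.01, 0, 1], [0, 0, 0.01, 0, 1]],
])

```text
time_s: 9.83
eef_pos: [0.5182, -0.1191, 0.1423]
orientation: [3.141, -0.002, -0.049]
ft_force: [0.7, -0.0, 7.4]
finger_gap: 0.006
grip_force: 3.1
```

Call:
drive_tool([
  [[0, 0, 0.002, 0, 1], [0, 0, 0.003, 0, 1], [0, 0, 0.003, 0, 1]],
])

```text
time_s: 10.08
eef_pos: [0.5184, -0.1192, 0.1418]
orientation: [3.14, -0.003, -0.049]
ft_force: [-3.3, 0.9, 18.0]
finger_gap: 0.004
grip_force: 9.5
```

START has reached its hard stop: 18 N, and less than 1 mm of further travel. Now I'll retract.

Call:
drive_tool([
  [[0, 0, -0.03, 0, 1], [0, 0, -0.08, 0, 1], [0, 0, -0.14, 0, 1], [0, 0, -0.2, 0, 1], [0, 0, -0.25, 0, 1], [0, 0, -0.25, 0, 1], [0, 0, -0.25, 0, 1]],
])

```text
time_s: 10.67
eef_pos: [0.5176, -0.1192, 0.2909]
orientation: [3.141, -0.002, -0.049]
ft_force: [0.2, -0.2, -1.9]
finger_gap: 0.011
grip_force: 0.0
```

Run:
```python
from h import *
t=env.camera('side');cv2.imwrite('pics/side3.png',cv2.resize(t['pixels'][130:290,170:450,::-1],None,fx=2.8,fy=2.8,interpolation=cv2.INTER_CUBIC))
s=env.get_state();print(s['eef_pos'],s['ft_force'])
```

```text
[ 0.51693431 -0.11917176  0.28931844] [ 0.07808065 -0.05574601 -0.25172111]
```

View pics/side3.png

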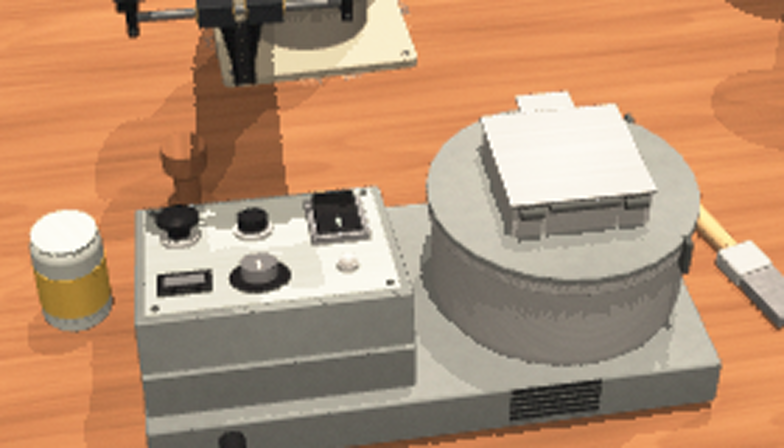

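The flap is shut at (565,150), the rocker is ON at (338,215), START is back out at (252,220), and the bystanders in view are where they were. I'll hand the job in.

```bash
python3 -c "
from h import *
print(env.job_done())"
```

```text
the job is handed in; nothing more can be done
None
```

I handed the job in with the flap shut, the mains rocker ON, and START pressed to its stop and sprung back, in that order; STOP and the bystanders were left alone, and the hand-in returned no verdict.

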